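Stack spacer and top disc in the die holder nest

ROBOT

A 6-joint arm with a two-finger parallel gripper is mounted at the origin on the work surface. World frame = base frame: x ahead of the robot, y to its left, z up, the work surface at z = 0. Lengths are in mm, angles in rad, forces in N, time in s.
With the tool pointing down it reaches from about 275 to 825 mm from the base axis. Payload 5.2 kg.
Tool frame: the origin (TCP) lies at the very end of the fingers, on their centre line; the grasp point (between the pads) lies 19 mm behind it; z points along the fingers, y is the line along which they close (so a half turn about z gives the same grasp; the last joint's range is limited). The gripper opens to 93 mm and grips with 3 to 60 N. Pads are 15 mm wide; open, the fingers measure 128 mm over their backs; the gripper's body (75 mm by 188 mm) begins 65 mm behind the grasp point.
Start: joints at [0.981, 0.259, 1.535, -0, 1.348, -0.203], TCP at [207.454, 509.38, 218.653] pointing down, gripper open.
Joint ranges: [-3.14, 3.14], [-0.91, 2.08], [0.19, 2.58], [-1.22, 4.36], [0.22, 2.71], [-3.12, 3.12]. Speed limits (rad/s): [2.57, 2.57, 3.14, 3.14, 3.14, 3.14].

INTERFACE

Orientations are given as [roll, pitch, yaw] about the fixed x, y, z axes, in that order (R = Rz(yaw) Ry(pitch) Rx(roll)).
In Python, from bench import robot gives the robot as it stands. The module is installed in compiled form; this text tells all that it offers. Calls block until the motion is done:
- robot.move_ptp(position, orientation): joint-space move of the TCP to a pose.
- robot.move_linear(position, ori=None, speed=150, f_stop=None): straight line of the TCP; ori=None keeps the orientation; speed is the mean speed in mm/s. With f_stop (N) it stops when the force on the tool has changed by that much, and returns True; else False.
- robot.move_j(angles): joint-space move.
- robot.move_gripper(opening): opening from 0.0 (shut) to 1.0 (fully open); the grip force is fixed at half the most; returns when the fingers have stopped.
- robot.sleep(seconds).
- robot.inverse_kinematics(position, orientation): joint angles nearest the present ones, or None.
- robot.get_image(name): name is "scene" or "top"; returns a dict with "img" (384x512x3 uint8, blue, green, red), "fovy" (degrees; the focal length in pixels is half the picture's height over the tangent of half this angle, whatever the lens; pixels are square), "cx", "cy" (the principal point, pixels), "k1" (the pictures are not rectified: a ray, as slopes to the right and down, at radius r is drawn at 1 + k1 r^2 times it, then the intrinsics apply), "eye" and "orientation" of the camera in the world. Camera axes: x right, y down, z forward; pixel columns grow to the right and rows downward; lengths in mm; the calibration is good to about 2 mm. A picture is of the moment at which its call begins. There is no depth.
A pose or a line that the arm cannot do raises robot.MotionError and nothing moves.
- robot.hand_in(): hands the job in; it is judged then, once.
Readings, each from a call of its own:
- robot.current_t(): time.
- robot.current_qpos(): joint angles.
- robot.current_joint_vel(): joint speeds.
- robot.current_joint_efforts(): joint torques, N m.
- robot.current_tcp_pos(): TCP position.
- robot.current_eef_rot(): TCP orientation.
- robot.current_contact_force(): force on the tool from outside, world axes, zero at the start.
- robot.current_ft_torque(): the same for the moment, N m.
- robot.current_gripper_width(): opening from 0.0 (shut) to 1.0 (fully open).
- robot.current_finger_force(): force on a finger pad.
Only numpy, scipy, OpenCV 4.12 (cv2) and the standard library are available. Lean on these libraries where they do the work, as an engineer would, in place of code of your own. Each camera call takes 0.05 s, during which the arm holds its last target. There are 200 camera calls.

TASK

The dark die holder body is already locked in the bayonet socket in the middle of the grey stepped fixture. First slide the brass spacer plate off the lower ledge until it drops flat and square into the pocket on top of the body; only then slide the red top disc off the upper ledge until it lies flat on the spacer, fully home against the two steel stop posts. Leave the countersink cage, the blue pins and the yellow box where they are.

Things in the scene. Friction and masses are not known exactly. Their poses are not given: they have to be found in the camera images.
- fixture: Grey stepped fixture fixed to the counter, 126 mm wide along its own x, from y = -215 to +190 mm along its own y; origin on the counter under the pocket's centre, z up. The pocket in its middle lies between a lower ledge (+y side) and an upper ledge (-y side).
- nest (a point): Centre of the pocket floor (dark top of the die holder body), 60 mm above the counter; axes as the fixture's. Pocket: y from -38 mm (end wall, 12 mm high) to +41 mm (edge of the lower ledge, 3 mm high), x from -41 to +41 mm (side rails, 12 mm high).
- lower_edge (a point): Middle of the lower ledge's inner edge, on its top, 63 mm above the counter, at fixture y = +41 mm. The ledge runs to y = +190 between straight rails 82 mm apart (9 mm high over it), open at the outer end. The spacer is pushed along -y until it meets the pocket's end wall; getting home it drops 3 mm behind this edge.
- upper_edge (a point): Middle of the upper ledge's inner edge, on its top, 81 mm above the counter, at fixture y = -56 mm. The ledge runs to y = -215 between rails 110 mm apart (10 mm high), open at the outer end. The disc is pushed along +y, over the end wall and onto the seated spacer (top 78 mm above the counter); getting home it drops 3 mm behind this edge.
- posts (a point): Mid-point between the tops of the two upright steel stop posts (12 mm diameter, 104 mm above the counter), which stand at fixture x = -47 and +47 mm, y = +34 mm. The spacer passes between them; the disc stops against both when its centre is over the pocket's centre.
- spacer_centre (a point): Centre, half-way up, of the loose square brass spacer plate, 76 x 76 x 18 mm, about 0.5 kg, lying on the lower ledge; x and y along its sides, z up. Seated it lies 9 mm above the pocket floor, centre over the pocket's centre.
- disc_centre (a point): Centre, half-way up, of the loose round red top disc, 104 mm diameter, 18 mm thick, about 0.4 kg, lying on the upper ledge; z up. Seated it lies 27 mm above the pocket floor.
- cage: Silver countersink cage standing upright, 46 mm diameter, 105 mm tall; origin at its foot's centre. Bystander.
- samples: Yellow open sample box 130 x 100 x 50 mm; origin at its underside's centre. Bystander.
- pin_a: Dark blue quick-release pin lying along its own y, 90 mm long, with a 44 mm cross handle, 18 mm high; origin on the counter under its middle. Bystander.
- pin_b: Second dark blue quick-release pin, same as pin_a. Bystander.
Mind the look-alikes: they are no part of the job. Of the things like the part that bears spacer_centre, leave any that is purple; of the rest the larger one is meant.

How it is judged:
By the outcome, as a careful person would: the job done as asked, in the order asked, and still so for the second after the job is handed in, with the robot touching nothing.
It also fails if it takes over 48 s, if anything falls off the work surface, if the arm or the gripper's body presses on something with over 40 N, if the wrist force passes 120 N, or if a joint passes its speed limit or range.

## Working session

There is one attempt and no reset: what is moved stays moved. The work goes in short steps, each a Python script; the robot and the scene stay as the last script left them, time stands still between calls to the robot, and variables do not carry over. Pictures are saved under pics/ and viewed, at most 10 in all, crops included, and the job is handed in when it is done.

```bash
mkdir -p pics; python3 - <<'E'
from bench import robot
import cv2,pickle
d={}
for n in("scene","top"):
    d[n]=robot.get_image(n); cv2.imwrite(f"pics/{n}0.png",d[n]["img"]); print(n,{k:v for k,v in d[n].items() if k!="img"})
pickle.dump(d,open("im0.pkl","wb"))
print(robot.current_t(),robot.current_eef_rot())
E
```

```text
scene {'fovy': 51.19473499308398, 'cx': 260.72660149202443, 'cy': 196.3790763475004, 'k1': 0.031865363093349176, 'eye': array([1229.79756926,  111.42230452,  675.84355956]), 'orientation': array([-2.29398923, -0.01019112,  1.67814332])}
top {'fovy': 45.003176853719665, 'cx': 250.6629340288363, 'cy': 195.0269935464935, 'k1': -0.08696929144040043, 'eye': array([ 451.36244754,   47.48901055, 1103.56852162]), 'orientation': array([-3.00982239, -0.02077633, -1.54680023])}
0.1 [-3.13999115e+00 -3.18183485e-04  2.75480153e+00]
```

View pics/top0.png

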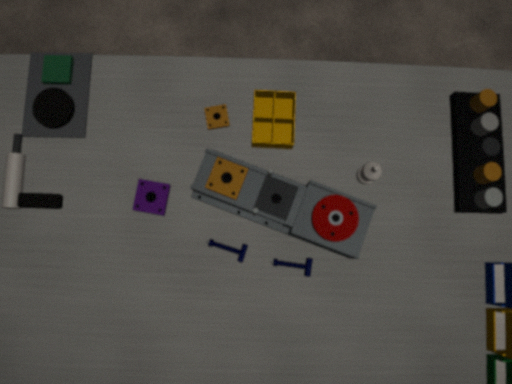

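View pics/scene0.png

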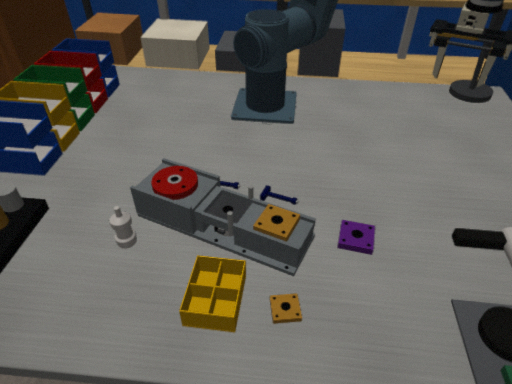

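The top view shows the fixture at about (285,203), the spacer on its ledge at (227,178) and the red disc at (335,217). The small brass plate at (217,117) and the purple plate at (151,197) are the look-alikes. The scene view agrees: spacer (277,222), disc (175,182), posts about (230,222) and (251,192).

```bash
cat > h.py <<'E'
import cv2,numpy as np
from scipy.spatial.transform import Rotation as R
def cal(d):
    f=d["img"].shape[0]/2/np.tan(np.radians(d["fovy"])/2)
    return np.array([[f,0,d["cx"]],[0,f,d["cy"]],[0,0,1]]),np.array([d["k1"],0,0,0.])
def cast(d,px,z):
    K,D=cal(d); n=cv2.undistortPoints(np.float64(px).reshape(-1,1,2),K,D).reshape(-1,2)
    r=R.from_euler("xyz",d["orientation"]).apply(np.c_[n,np.ones(len(n))])
    return (d["eye"]+r*((z-d["eye"][2])/r[:,2])[:,None])
def mask(d,c):
    h=cv2.cvtColor(d["img"],cv2.COLOR_BGR2HSV)
    if c=="red": m=cv2.inRange(h,(0,150,60),(6,255,255))|cv2.inRange(h,(174,150,60),(180,255,255))
    else: m=cv2.inRange(h,(12,120,80),(21,255,255))
    return m
def top_of(d,c,z,near=None):
    """world contour of the blobs of a colour at height z: largest, or nearest `near`"""
    cs=[x for x in cv2.findContours(mask(d,c),cv2.RETR_EXTERNAL,cv2.CHAIN_APPROX_NONE)[0] if cv2.contourArea(x)>60]
    ws=[cast(d,x,z)[:,:2] for x in cs]
    if near is None: return max(ws,key=len)
    return min(ws,key=lambda w:np.linalg.norm(w.mean(0)-near))
def report(d):
    for c,z in(("brass",81),("red",99)):
        for w in [x for x in cv2.findContours(mask(d,c),cv2.RETR_EXTERNAL,cv2.CHAIN_APPROX_NONE)[0] if cv2.contourArea(x)>60]:
            p=cast(d,w,z)[:,:2].astype(np.float32); print(c,[np.round(v,1) for v in cv2.minAreaRect(p)])
E
python3 - <<'E'
import pickle,cv2
from h import *
d=pickle.load(open("im0.pkl","rb"))
for n in d: print(n); report(d[n])
a=cv2.convertScaleAbs(cv2.resize(d["top"]["img"][140:265,180:385],None,fx=3.9,fy=3.9,interpolation=cv2.INTER_CUBIC),alpha=1.8)
b=cv2.resize(d["scene"]["img"][150:280,120:325],None,fx=3.9,fy=3.9,interpolation=cv2.INTER_CUBIC)
cv2.imwrite("pics/ct.png",a);cv2.imwrite("pics/cs.png",b)
E
```

```text
scene
brass [array([837.3, 117.1]), array([50.9, 48.9]), np.float64(11.4)]
brass [array([630.5,  86. ]), array([76.6, 77.6]), np.float64(70.3)]
brass [array([-186.4,  494.1]), array([506.8, 230.8]), np.float64(89.4)]
brass [array([-184.3,   79.5]), array([219.5,  41.3]), np.float64(2.0)]
brass [array([-141.4, -468.2]), array([101.1, 158.6]), np.float64(74.6)]
brass [array([-180.4, -230.4]), array([217. ,  55.2]), np.float64(11.0)]
brass [array([-478.5, -724.2]), array([235.3, 191.5]), np.float64(1.6)]
brass [array([-959.8,  735.7]), array([ 96. , 345.2]), np.float64(5.6)]
red [array([ 546.5, -155.2]), array([102.2, 107.8]), np.float64(69.1)]
red [array([  42.5, -586.9]), array([510.2, 185.2]), np.float64(49.5)]
top
brass [array([ 658.8, -530.5]), array([37.8, 40.3]), np.float64(1.8)]
brass [array([625.4,  84.9]), array([76. , 76.2]), np.float64(70.0)]
brass [array([766.9, 112. ]), array([50.6, 49.7]), np.float64(11.5)]
brass [array([ 838.7, -529.8]), array([37.9, 41.1]), np.float64(86.0)]
red [array([ 540.7, -155.9]), array([ 98.8, 101.7]), np.float64(1.2)]
```

View pics/ct.png

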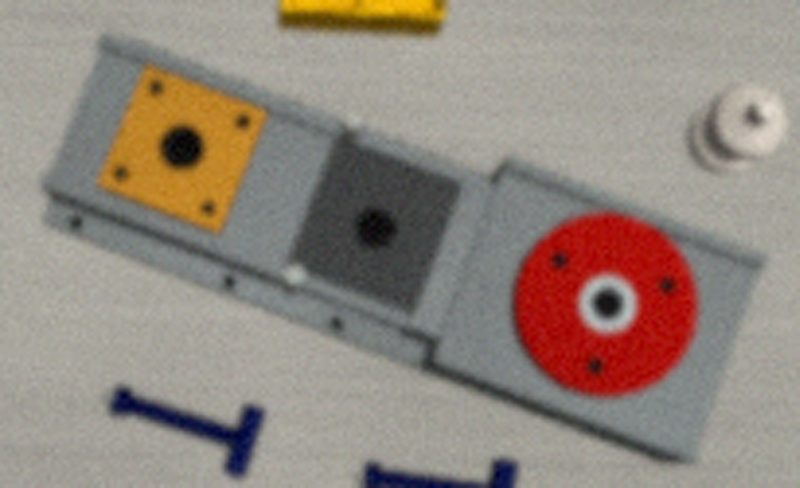

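View pics/cs.png

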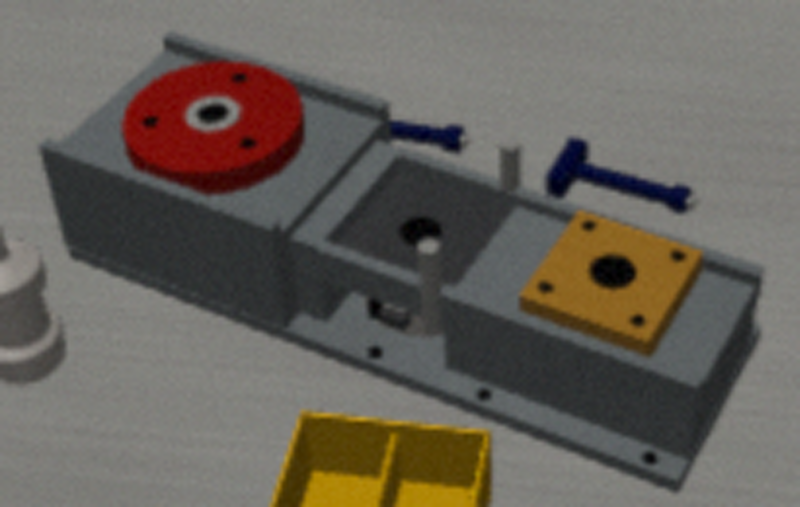

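The crops give the features needed for the fixture frame. In the top crop the posts are at (352,125) and (295,273), and the pocket hole at (375,228). In the scene crop the post tops are at (510,150) and (428,243), and the hole at (420,230). Both parts lie on their ledges.

```bash
python3 - <<'E'
import pickle
from h import *
d=pickle.load(open("im0.pkl","rb"))
def T(n,pts,z,o):
    p=np.array(pts,float)
    p=(p+.5)/3.9-.5+np.array(o); return cast(d[n],p,z)[:,:2]
t=lambda p,z:T("top",p,z,(180,140)); s=lambda p,z:T("scene",p,z,(120,150))
an=lambda v:np.degrees(np.arctan2(v[1],v[0]))
for n,f,po,ho in(("top",t,[(352,125),(295,273)],[(375,228)]),("scene",s,[(510,148),(428,243)],[(421,231)])):
    P=f(po,104); H=f(ho,60)[0]; m=P.mean(0); print(n,P.round(1),"sep",np.linalg.norm(P[0]-P[1]).round(1),"post dir",an(P[0]-P[1]).round(1),"mid",m.round(1),"hole",H.round(1),"hole->mid",np.linalg.norm(m-H).round(1),an(m-H).round(1))
a=t([(765,262),(505,162)],91);print("upper rail",an(a[1]-a[0]),np.linalg.norm(a[1]-a[0]))
a=t([(690,460),(432,365)],91);print("upper rail2",an(a[1]-a[0]))
a=t([(345,128),(105,40)],72);print("lower rail",an(a[1]-a[0]))
a=t([(290,275),(48,187)],72);print("lower rail2",an(a[1]-a[0]))
a=s([(760,270),(400,152)],72);print("scene lower rail",an(a[0]-a[1]))
a=s([(387,107),(168,38)],91);print("scene upper rail",an(a[0]-a[1]))
E
```

```text
top [[637.1 -11. ]
 [552.7  19.2]] sep 89.6 post dir -19.7 mid [594.9   4.1] hole [584.7 -28.1] hole->mid 33.8 72.4
scene [[558.5  22. ]
 [640.9 -11.2]] sep 88.8 post dir 158.1 mid [599.7   5.4] hole [586.2 -26.3] hole->mid 34.4 66.9
upper rail 70.3303110843063 158.97477910106085
upper rail2 71.12297195447663
lower rail 71.09989618240338
lower rail2 71.43084665168294
scene lower rail 70.63659506670835
scene upper rail 70.87105918234607
```

```bash
cat >> h.py <<'E'
C=np.array([585.5,-27.5]); A=np.radians(70.7); U=np.array([np.cos(A),np.sin(A)]); X=np.array([U[1],-U[0]])
def fx(x,y,z): return [*(C+x*X+y*U),z]
def inv(p): p=np.array(p[:2])-C; return np.round([p@X,p@U],1)
E
python3 - <<'E'
from h import *
from bench import robot
for yw in(A,A-np.pi):
    print(yw,[np.round(robot.inverse_kinematics(fx(0,y,z),[np.pi,0,yw]),2) for y,z in((174,67),(45,67),(-200,85),(-55,85))])
robot.move_gripper(.32)
q=[robot.inverse_kinematics(fx(0,174,67),[np.pi,0,yw]) for yw in (A,A-np.pi)]
yw=(A,A-np.pi)[int(abs(q[1][5])<abs(q[0][5]))]; o=[np.pi,0,yw]
robot.move_ptp(fx(0.5,175,140),o)
print("down",robot.move_linear(fx(0.5,175,67),speed=80,f_stop=8), robot.current_tcp_pos())
print("push",robot.move_linear(fx(0.5,65,67),speed=50,f_stop=20), inv(robot.current_tcp_pos()),robot.current_contact_force(),robot.current_t())
d=robot.get_image("top"); report(d); cv2.imwrite("pics/t1.png",d["img"])
E
```

```text
1.233947781159991 [array([ 0.04,  0.57,  1.44, -0.  ,  1.13,  0.38]), array([-0.16,  0.48,  1.6 , -0.  ,  1.06,  0.18]), array([-0.59,  0.4 ,  1.68,  0.  ,  1.06, -0.26]), array([-0.33,  0.42,  1.65, -0.  ,  1.07,  0.  ])]Traceback (most recent call last):
  File "<stdin>", line 4, in <module>
    return _wrapfunc(a, 'round', decimals=decimals, out=out)
    return _wrapit(obj, method, *args, **kwds)
    result = getattr(arr, method)(*args, **kwds)
TypeError: unsupported operand type(s) for *: 'NoneType' and 'float'
```

```bash
python3 - <<'E'
from h import *
from bench import robot
robot.move_gripper(.32); o=[np.pi,0,A]
robot.move_ptp(fx(0.5,175,140),o)
print("down",robot.move_linear(fx(0.5,175,67),speed=80,f_stop=8), robot.current_tcp_pos())
print("push",robot.move_linear(fx(0.5,65,67),speed=50,f_stop=20), inv(robot.current_tcp_pos()),robot.current_contact_force(),robot.current_t())
d=robot.get_image("scene"); report(d); cv2.imwrite("pics/s1.png",cv2.resize(d["img"][130:300,100:340],None,fx=3,fy=3))
E
```

```text
down False [644.35739248 137.4998569   67.6215872 ]
push False [ 0.4 64.9] [1.22959997 1.20760306 0.16937362] 6.6917
brass [array([838.1, 117.2]), array([52.6, 48.9]), np.float64(11.4)]
brass [array([618.2, -36.6]), array([41.6, 30.2]), np.float64(65.7)]
brass [array([-193.5,  744.8]), array([ 24.8, 198.6]), np.float64(67.2)]
brass [array([-132.2, -232.2]), array([121. ,  34.5]), np.float64(11.6)]
brass [array([-185.9,  494. ]), array([506.4, 230.4]), np.float64(89.2)]
brass [array([-135.5, -509.9]), array([166.5, 101.7]), np.float64(22.3)]
brass [array([-475.2, -723.6]), array([243. , 194.9]), np.float64(0.4)]
brass [array([-959. ,  797.6]), array([111.4, 511.7]), np.float64(5.1)]
red [array([ 548.9, -154.6]), array([103.8, 112.3]), np.float64(80.4)]
red [array([  41.8, -587.7]), array([512.4, 185.2]), np.float64(49.5)]
```

View pics/s1.png

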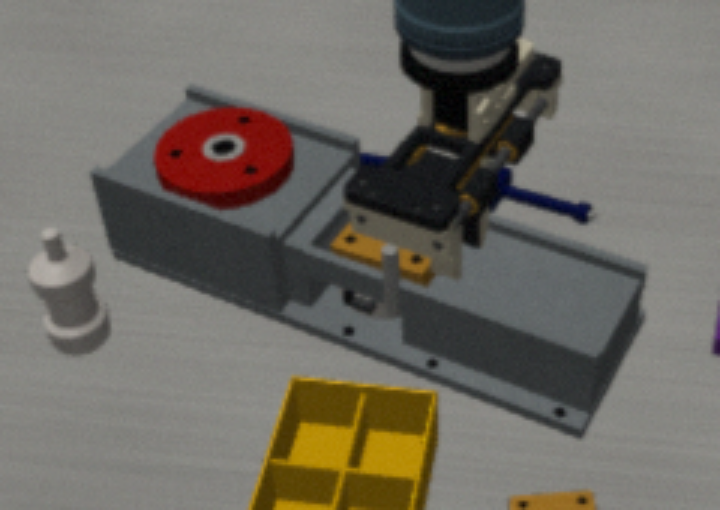

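The spacer (at about (380,255) in the crop) is going in squarely between the posts, with a gap still to the end wall. I'll continue slowly until it meets the wall.

```bash
python3 - <<'E'
from h import *
from bench import robot
print("push",robot.move_linear(fx(0.5,38,67),speed=20,f_stop=12), inv(robot.current_tcp_pos()),robot.current_contact_force(),robot.current_t())
robot.move_linear(fx(0.5,56,67),speed=80); robot.move_linear(fx(0.5,70,150),speed=150)
robot.move_ptp(fx(1,-200,150),[np.pi,0,A])
print(robot.current_t())
for n in("top","scene"):
    d=robot.get_image(n); report(d); cv2.imwrite(f"pics/{n}2.png",cv2.resize(d["img"][130:280,120:380],None,fx=3,fy=3))
E
```

```text
push True [ 0.9 48. ] [1.17542931 0.72821244 0.93074847] 7.6667
9.675
brass [array([585.9, -28.2]), array([75.4, 75.8]), np.float64(70.3)]
brass [array([ 658.8, -530.4]), array([41.3, 40.9]), np.float64(25.7)]
brass [array([766.2, 111.8]), array([52.2, 49.9]), np.float64(11.4)]
brass [array([ 838.6, -529.9]), array([38. , 41.4]), np.float64(86.3)]
red [array([ 540.7, -156. ]), array([ 98.8, 101.8]), np.float64(1.2)]
brass [array([837. , 116.9]), array([50.5, 48.7]), np.float64(11.9)]
brass [array([595. , -26.7]), array([75.6, 78.8]), np.float64(70.3)]
brass [array([-193.6,  744.7]), array([ 25.2, 202. ]), np.float64(67.7)]
brass [array([-185.8,  499. ]), array([495.8, 230.2]), np.float64(89.1)]
brass [array([-180.4, -230.4]), array([217. ,  55.2]), np.float64(11.0)]
brass [array([-440.4, -804.3]), array([205.5,  80.3]), np.float64(27.3)]
brass [array([-965.7,  795.3]), array([ 96.3, 506. ]), np.float64(5.4)]
red [array([ 551.3, -152.9]), array([114. , 103.2]), np.float64(7.0)]
red [array([  42.5, -586.9]), array([510.2, 185.2]), np.float64(49.5)]
```

View pics/scene2.png

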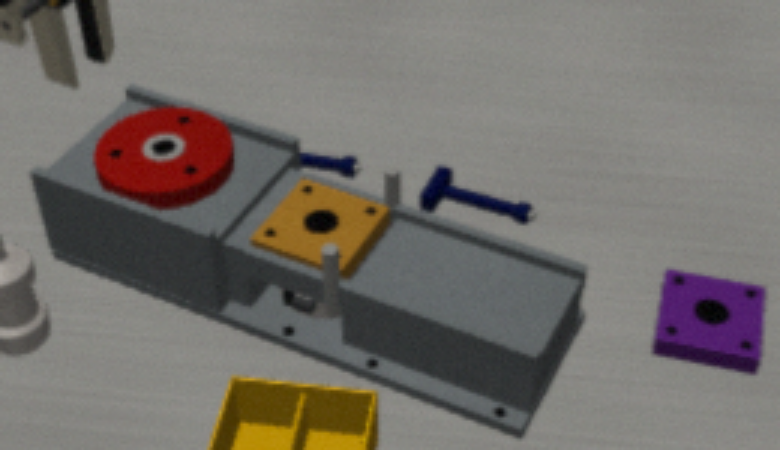

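The spacer now sits between the posts at crop (320,222). It measures square (angle 70.3°, same as the fixture), and the parallax between the two views agrees with a 3 mm drop. Next is the disc.

```bash
python3 - <<'E'
from h import *
from bench import robot
robot.move_gripper(.4)
print("down",robot.move_linear(fx(1,-201,85.5),speed=80,f_stop=8), inv(robot.current_tcp_pos()))
print("push",robot.move_linear(fx(1,-72,85.5),speed=50,f_stop=20), inv(robot.current_tcp_pos()),robot.current_contact_force(),robot.current_t())
print("push",robot.move_linear(fx(1,-47,85.5),speed=18,f_stop=14), inv(robot.current_tcp_pos()),robot.current_contact_force(),robot.current_t())
robot.move_linear(fx(1,-75,85.5),speed=80); robot.move_linear(fx(1,-110,180),speed=150)
robot.move_ptp(fx(1,-230,220),[np.pi,0,A])
print(robot.current_t())
for n in("top","scene"):
    d=robot.get_image(n); report(d); cv2.imwrite(f"pics/{n}3.png",cv2.resize(d["img"][130:280,120:380],None,fx=3,fy=3))
E
```

```text
down False [   1.4 -201.1]
push False [  0.7 -71.9] [-1.51569973 -1.58048449 -0.97491192] 13.8667
push True [  0.5 -57.5] [-0.47994055 -1.62615469  1.66360859] 14.8083
16.575
brass [array([766.6, 111.8]), array([52.6, 49.8]), np.float64(11.0)]
brass [array([ 838.6, -529.9]), array([38. , 41.4]), np.float64(86.3)]
red [array([583.7, -29.2]), array([99.4, 98.9]), np.float64(1.4)]
brass [array([837.2, 117. ]), array([51. , 48.9]), np.float64(11.3)]
brass [array([-191.2,  744. ]), array([ 26.7, 203.4]), np.float64(67.3)]
brass [array([-186.1,  497.4]), array([499.6, 230.8]), np.float64(89.2)]
brass [array([-180.4, -230.4]), array([217. ,  55.2]), np.float64(11.0)]
brass [array([-966.6,  805.1]), array([ 96.1, 486.6]), np.float64(5.5)]
red [array([599. , -26.7]), array([112.5, 100.9]), np.float64(6.9)]
red [array([ -32. , -680.3]), array([230.8, 163. ]), np.float64(85.3)]
```

View pics/scene3.png

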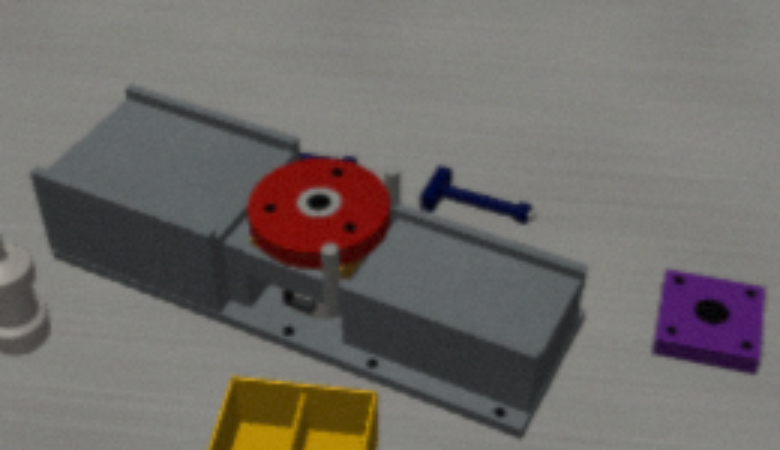

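View pics/top3.png

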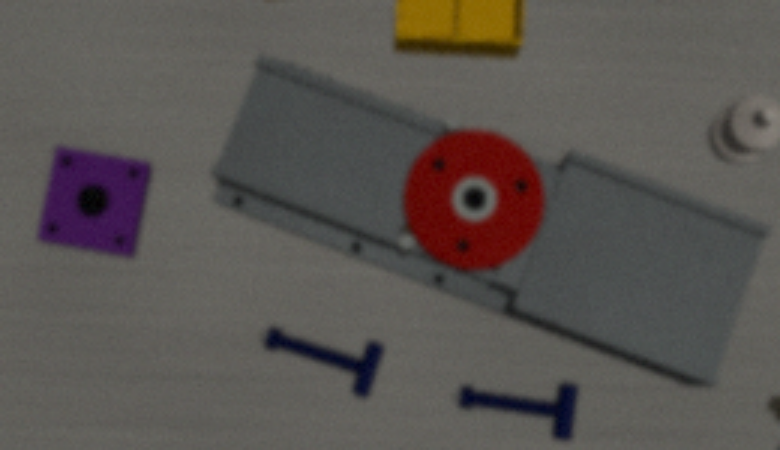

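The disc lies flat on the spacer at the posts (scene crop (318,203), top crop (474,200)). I'll push again slowly to confirm it is fully home, since there is time left.

```bash
python3 - <<'E'
from h import *
from bench import robot
o=[np.pi,0,A]
robot.move_ptp(fx(.5,-80,150),o); robot.move_linear(fx(.5,-80,85.5),speed=80,f_stop=8)
robot.move_linear(fx(.5,-65,85.5),speed=40,f_stop=15)
print("push",robot.move_linear(fx(.5,-46,85.5),speed=10,f_stop=22), inv(robot.current_tcp_pos()),robot.current_contact_force(),robot.current_t())
robot.move_linear(fx(.5,-75,85.5),speed=80); robot.move_linear(fx(1,-110,180),speed=150)
robot.move_ptp(fx(1,-230,220),o)
print(robot.current_t())
for n in("top","scene"):
    d=robot.get_image(n); print([np.round(v,1) for v in cv2.minAreaRect(top_of(d,"red",96,C).astype(np.float32))])
E
```

```text
push True [ -0.5 -56.6] [-0.48466755 -1.85130245  0.9279163 ] 20.175
21.9583
[array([584. , -28.2]), array([ 99.7, 101.3]), np.float64(1.4)]
[array([592.8, -28.1]), array([104. , 110.5]), np.float64(55.4)]
```

```bash
python3 -c "
from bench import robot
print(robot.hand_in())"
```

```text
the job is handed in; nothing more can be done
None
```

I seated the spacer in the pocket first, then pushed the disc onto it until a second push at 22 N moved it no further against the stop posts, and handed the job in at about 22 s; no verdict came back.

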